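Hold the parcel balance at its index for a reading, then lay it down

ROBOT

A 6-joint arm with a two-finger parallel gripper is mounted at the origin on the work surface. World frame = base frame: x ahead of the robot, y to its left, z up, the work surface at z = 0. Lengths are in m, angles in degrees, forces in N, time in s.
With the tool pointing down it reaches from about 0.275 to 0.85 m from the base axis. Payload 5.2 kg.
Tool frame: the origin (TCP) lies midway between the tips of the shut fingers; the grasp point (between the pads) lies 19 mm behind it; z points along the fingers, y is the line along which they close (so a half turn about z gives the same grasp; the last joint's range is limited). The gripper opens to 85 mm and grips with 20 to 120 N. Pads are 22 mm wide; open, the fingers measure 114 mm over their backs; the gripper's body (76 mm by 85 mm) begins 54 mm behind the grasp point. The pads swing forward as they close: fully open they stand 13 mm farther back than shut.
Start: joints at [-11.62, 14.817, 87.949, -0, 77.235, -11.62], TCP at [0.55, 0, 0.231] pointing down, gripper open.
Joint ranges: [-179.93, 179.93], [-52.35, 119.4], [10.71, 147.94], [-69.91, 249.91], [12.55, 155.21], [-178.61, 178.61]. Speed limits (degrees/s): [147.25, 147.25, 180, 180, 180, 180].

INTERFACE

Orientations are given as a 3x3 rotation matrix whose columns are the frame's x, y, z axes.
In Python, from rig import * gives the robot as it stands. The module is installed in compiled form; this text tells all that it offers.
- The arm moves only by the tool arm_command, never from a script. Its argument "series" is a list of rows, each a list of 3 entries, a list of its own where there are three numbers: the shift along the world's x, y, z in mm, then the turn, a rotation vector about the world's x, y, z in rad, then the opening, from 0 (shut) to 1 (fully open). A call has 1 to 20 rows; each row is the pose to reach, as a shift and turn from the pose commanded when the call began; what a row does not reach only later rows make up. A row lasts 1/10 s, in which the tool goes at most 50 mm and 8.59 degrees, less where a joint would pass 70% of its speed; a pose out of reach is approached as far as the arm can. A call with a gripper value outside its range is refused whole. The fingers move at their own pace and stop on an object; the grip force is fixed at half the most. Time passes only in rows, so rows that repeat a pose let the fingers close. It gives the time, the measured TCP pose, the force, the opening and the grip force at its end, in the units of the state.
- state(): the state, without advancing time (a new reading comes with each control period).
- get_image(name): name is "scene" or "side" or "wrist"; returns the picture (400x640x3 uint8, red, green, blue); there is no depth.
- get_calibration(name): a dict with "fov_y" (degrees; the focal length in pixels is half the picture's height over the tangent of half this angle, whatever the lens; pixels are square), "cx", "cy" (the principal point, pixels), "world_from_camera" (4x4, takes a point from camera to world coordinates). Camera axes: x right, y up, looking along -z (the intrinsics and any distortion apply to the point x, -y, -z); pixel columns grow to the right and rows downward; lengths in m; the calibration is good to about 2 mm. A picture is of the moment at which its call begins: read the wrist's pose just before it. get_calibration takes no time and is no camera call; for the wrist camera it gives the pose at the moment of the call.
- job_done(): hands the job in; it is judged then, once.
The state is a dict: "t": time; "joint_pos": joint angles; "dq": joint speeds; "effort": joint torques, N m; "tcp_pos": TCP position; "eef_rot": TCP orientation; "ft_force": force on the tool from outside, world axes, zero at the start; "moment": the same for the moment, N m; "opening": finger opening in m; "grasp_force": force on a finger pad.
Only numpy, scipy, OpenCV 4.12 (cv2) and the standard library are available. Lean on these libraries where they do the work, as an engineer would, in place of code of your own. Each camera call takes 0.05 s, during which the arm holds its last target. There are 200 camera calls.

TASK

On the records room's desk a parcel balance lies tipped on a stop; it is top-heavy and always wants to fall to one side or the other. Take hold of the T-bar on its spring-coupled trim lever and, working only that lever, bring the needle in front of the index flag and keep it there for five seconds without a break, for the reading. Then lay the beam gently back on the stop it came from, let go and draw away; never let the beam bang into a stop, and leave the flag, the beam with its loads and the other things on the desk untouched.

Things in the scene. Friction and masses are not known exactly. Their poses are not given: they have to be found in the camera images.
- stand: Fixed grey base of the balance, 170 x 340 x 18 mm, two uprights. Origin on the desk under the beam's middle; x axis along the level pivot shaft 150 mm above (lever on the -x side, towards the robot), y along the beam, to the robot's left; yaw varies. A white scale plate 100 mm wide stands at x = -50 mm, up to 250 mm above the desk.
- beam (a joint): Tilt of the beam, rad: 0 level, needle upright; positive: needle leans to the stand's +y. Stops at -0.27 and +0.27; starts at rest on the -0.27 one. Off the stops: I x accel = G x tilt + 0.36 x lever + 0.01 x lever joint speed - 0.03 x tilt speed + M0, with I = 0.147 kg m2 and G = 0.57 N m/rad nominal, both scaling with a hidden mass (within 16 percent); M0: see tare tin.
- crossbeam: The beam with needle, two pans and fastened loads, nominally 2.8 kg, top-heavy. Origin on the shaft at the stand's x = 0; axes as the stand's when level. Pans 120 x 105 mm at y = +220 and -220 mm, 50 mm below the shaft: on +y a cardboard archive box 120 mm high, on -y a dark steel weight 124 mm high. Held at a fixed lever, it falls away with a time constant of 0.7 to 1.1 s. Not to be touched.
- tare_tin: Small brass tare tin, 36 mm across, 22 mm high, fixed on the -y pan 245 mm from the shaft; nominally 0.06 kg (hidden, 0.036 to 0.084). The beam is trimmed for the nominal one, so an unknown constant moment M0 between -0.1 and +0.1 N m remains on the beam. Origin under its middle.
- lever (a joint): Trim lever's angle relative to the beam, rad, positive to the stand's +y; range -1.3 to 1.3. It turns on the same shaft and drives the beam only through a torsion spring, 0.36 N m/rad, relaxed at 0 (damping 0.01). The lever's lean from upright is beam + lever. Pushing it to +y pushes the needle to +y. Lifting the beam off its stop takes a lean of up to about 0.5 rad past upright.
- trim_lever: The trim lever itself: flat steel arm 140 mm long, 14 mm wide, at x = -100 mm, with a black T-bar across its top; origin on the shaft, z along the arm.
- lever_grip (a point): Grip point on the T-bar, a level round bar 18 mm thick parallel to the stand's x axis, free from x = -170 to -105 mm, at x = -140 mm of the stand's frame. Grasp from above, fingers closing along the stand's y. It moves on a circle of 140 mm radius about the shaft (290 mm above the desk when upright); the bar may turn between the fingers.
- needle_tip (a point): Tip of the upright dark steel needle, 10 mm thick, 170 mm from the shaft; it stands on the beam and moves with it, in the stand's plane x = 0.
- flag_mid (a point): Middle of the index flag's reading line: the flag is a bare metal plate 36 mm wide, 34 mm high on a thin rod, 30 mm behind the needle (robot's side); this point lies in the needle's plane, 170 mm from the shaft. The needle is in front of the flag when its tip is within 18 mm of this point.
- index (a joint): Angle of the index flag about the shaft, rad, zero and sign as beam; the needle is exactly on the flag when beam equals it. Between -0.1 and 0.1; friction keeps it in place and it must be left as it is.
- stapler: Black stapler, 130 mm long, 50 mm high, loose bystander; origin under its middle.
- stamp: Wooden hand stamp, 44 mm across and 82 mm high, loose bystander; origin under its middle.
- mug: White mug, 80 mm across and 95 mm high, loose bystander; origin under its middle.
- tape_roll: Flat clear roll, 90 mm across and 25 mm high, loose bystander; origin under its middle.

How it is judged (in metres and radians):
On the way:
1. the needle is kept in front of the flag (tip within 18 mm of its middle) for five seconds without a break (distance between needle_tip and flag_mid below 0.018 m), for 5 s.
At the end, for the whole second after the job is handed in: The beam lies at rest on the stop it started from (tilt below -0.25 rad, slower than 0.1 rad/s) and the lever is let go and relaxed (within 0.15 rad of its neutral place on the beam) (value of joint beam below -0.25 rad and velocity of joint beam between -0.1 and 0.1 rad/s and value of joint lever between -0.15 and 0.15 rad); the robot touches nothing.
It fails at once if the beam bangs into a stop (faster than 0.5 rad/s within 0.05 rad of it) ((value of joint beam above 0.22 rad and velocity of joint beam above 0.5 rad/s) or (value of joint beam below -0.22 rad and velocity of joint beam below -0.5 rad/s)).
It fails at once if the robot touches the beam, needle, pans or loads (contact force between any of the fingers, the arm and crossbeam above 0.5 N).
It fails at once if the index flag is shifted by more than 8 mm (distance of flag_mid from where it was at the start of the episode above 0.008 m).
It fails at once if a bystander is shifted by more than 30 mm (distance of any of stapler, stamp, mug, tape_roll from where it was at the start of the episode above 0.03 m).
It also fails if it takes over 51 s, if anything falls off the work surface, if the arm or the gripper's body presses on something with over 40 N, if the wrist force passes 120 N, or if a joint passes its speed limit or range.

## Working session

There is one attempt and no reset: what is moved stays moved. The work goes in short steps, Python scripts to look and compute and a tool call to move; the robot and the scene stay as the last step left them, time stands still between calls to the robot, and variables do not carry over. Pictures are saved under pics/ and viewed, at most 10 in all, crops included, and the job is handed in when it is done.

Besides the shell and the picture viewer there is one more tool, called after "Request:" as name([rows], argument=value, ...), one row to a line, values as JSON. arm_command: Moves the arm, as the interface text tells. Its arguments: {"type":"object","properties":{"series":{"type":"array"}},"required":["series"]}

```bash
mkdir -p pics
cat > h.py <<'E'
from rig import *
import numpy as np, cv2
def snap(n,f):
    im=get_image(n); cv2.imwrite(f'pics/{f}.png',im[:,:,::-1]); return im
E
python3 - <<'E'
from h import *
for n in ["scene","side","wrist"]:
    c=get_calibration(n); print(n,{k:(np.round(v,4).tolist()) if k!='x' else v for k,v in c.items()})
a=snap("scene","s0");b=snap("side","d0");c=snap("wrist","w0")
print(state()['t'])
E
```

```text
scene {'fov_y': 56.7133, 'cx': 314.8668, 'cy': 206.0065, 'world_from_camera': [[0.5354, -0.6903, 0.4866, 1.0911], [0.8445, 0.444, -0.2994, -0.3605], [-0.0094, 0.5713, 0.8207, 1.11], [0.0, 0.0, 0.0, 1.0]]}
side {'fov_y': 56.1316, 'cx': 317.884, 'cy': 198.0729, 'world_from_camera': [[-0.9975, 0.0378, -0.0597, 0.5], [-0.0697, -0.6642, 0.7443, 0.8875], [-0.0115, 0.7466, 0.6651, 1.0149], [0.0, 0.0, 0.0, 1.0]]}
wrist {'fov_y': 70.0146, 'cx': 325.6263, 'cy': 197.1995, 'world_from_camera': [[1.0, -0.0011, 0.0015, 0.5503], [0.0006, 0.9524, 0.3048, 0.0774], [-0.0018, -0.3048, 0.9524, 0.3734], [0.0, 0.0, 0.0, 1.0]]}
0.15
```

View pics/s0.png

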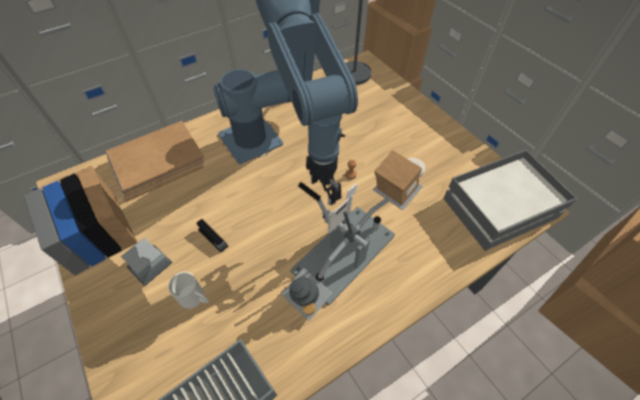

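View pics/d0.png

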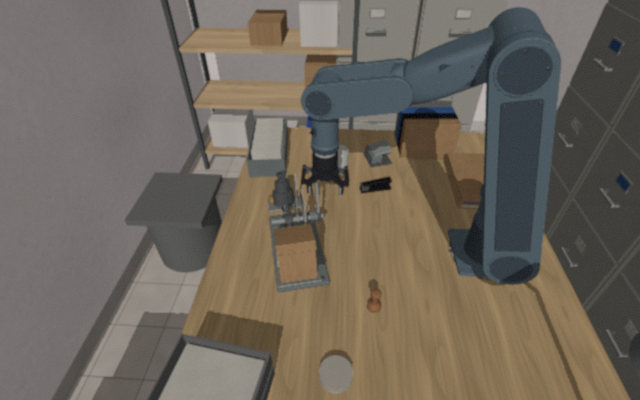

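View pics/w0.png

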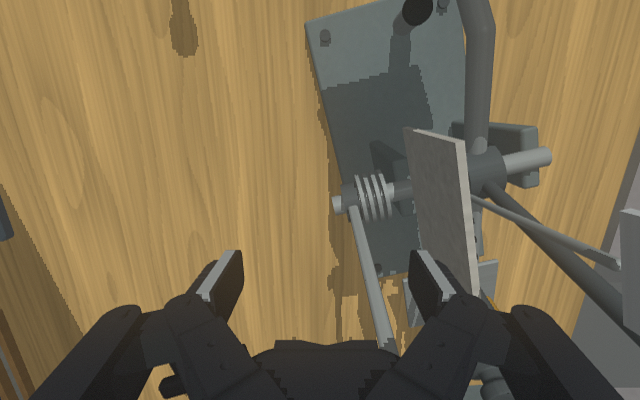

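The images show the balance at scene (340,240) with the gripper right beside the T-bar, which is the black bar at about (310,190). The wrist view shows the lever arm running from (335,205) to (390,345). I'll zoom in before moving.

Run:
```python
import cv2,numpy as np
a=cv2.imread('pics/s0.png')[150:330,270:430];b=cv2.imread('pics/d0.png')[140:300,250:400]
a=cv2.resize(a,(400,450),interpolation=2);b=cv2.resize(b,(400,427),interpolation=2)
o=np.zeros((450,800,3),np.uint8);o[:,:400]=a;o[:427,400:]=b
cv2.imwrite('pics/z0.png',o)
from h import *
def proj(n,P):
    c=get_calibration(n);T=np.linalg.inv(c['world_from_camera']);f=200/np.tan(np.radians(c['fov_y']/2))
    p=T[:3,:3]@np.array(P)+T[:3,3];return c['cx']+f*p[0]/-p[2],c['cy']+f*p[1]/p[2]
print(proj('scene',[.55,0,.231]),proj('side',[.55,0,.231]))
print(get_calibration('scene').keys(), state()['eef_rot'],state()['opening'])
```

```text
(np.float64(322.6661525868723), np.float64(195.36653638327144)) (np.float64(324.52917915813777), np.float64(196.166414071968))
dict_keys(['fov_y', 'cx', 'cy', 'world_from_camera']) [[-4.50802427e-05  9.99999014e-01 -1.40347549e-03]
 [ 9.99999956e-01  4.54905449e-05  2.92316668e-04]
 [ 2.92380225e-04 -1.40346225e-03 -9.99998972e-01]] 0.08520171161031247
```

View pics/z0.png

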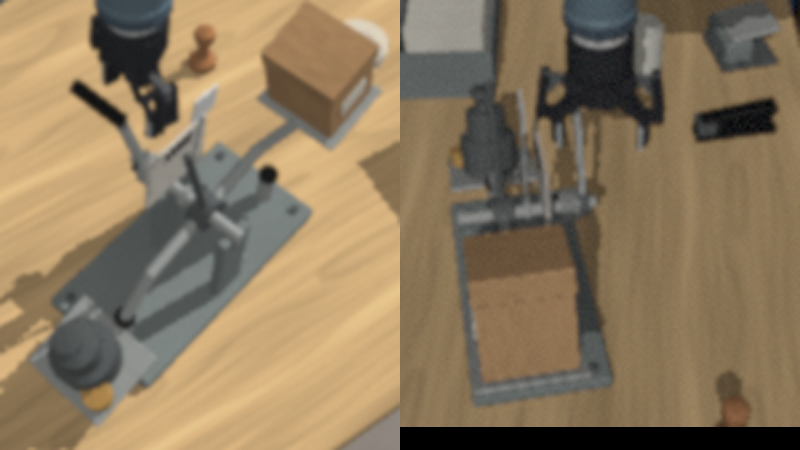

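The zoom shows the box (+y) at right, the weight and brass tin (-y) at lower left, and the T-bar at about scene px (300,184) to (320,198). The base plate corners are near (394,235), (358,209), (292,270) and (328,304).

```bash
cat >> h.py <<'E'
def K(n,cal=None):
    c=cal or get_calibration(n);T=np.array(c['world_from_camera']);f=200/np.tan(np.radians(c['fov_y']/2));return T,f,c['cx'],c['cy']
def proj(n,P,cal=None):
    T,f,cx,cy=K(n,cal);p=(np.atleast_2d(P)-T[:3,3])@T[:3,:3];return np.c_[cx-f*p[:,0]/p[:,2],cy+f*p[:,1]/p[:,2]]
def back(n,uv,z,cal=None):
    T,f,cx,cy=K(n,cal);uv=np.atleast_2d(uv).astype(float);d=np.c_[(uv[:,0]-cx)/f,-(uv[:,1]-cy)/f,-np.ones(len(uv))]@T[:3,:3].T
    return T[:3,3]+d*((z-T[2,3])/d[:,2])[:,None]
def S(P,pose):
    x,y,a=pose;c,s=np.cos(a),np.sin(a);return np.atleast_2d(P)@np.array([[c,s,0],[-s,c,0],[0,0,1]])+[x,y,0]
E
python3 - <<'E'
from h import *
print(back('scene',[(394,235),(358,209),(292,270),(328,304)],.018).round(3))
print('tbar',back('scene',[(300,184),(320,198)],.285).round(3))
# side: right-near, left-near corners zoom /2.667
print('side',back('side',[(250+612/2.667-150,140+382/2.667),(250+(472-400)/2.667,140+402/2.667),(250+(455-400)/2.667,140+203/2.667)],.018).round(3))
print('wrist: plate corner top-left, shaft end',back('wrist',[(305,24)],.018).round(3),back('wrist',[(337,203)],.15).round(3))
E
```

```text
[[ 0.69   0.2    0.018]
 [ 0.538  0.16   0.018]
 [ 0.615 -0.158  0.018]
 [ 0.771 -0.122  0.018]]
tbar [[ 0.515 -0.054  0.285]
 [ 0.587 -0.033  0.285]]
side [[ 0.524  0.176  0.018]
 [ 0.687  0.215  0.018]
 [ 0.762 -0.115  0.018]]
wrist: plate corner top-left, shaft end [[0.527 0.163 0.018]] [[0.56  0.001 0.15 ]]
```

Both views agree on the stand: centre about (0.652, 0.02), yaw about 14°. I'll rise clear, turn the fingers along the stand's y with the camera on the robot side, and refine with the wrist camera.

Request:
arm_command([
  [[0,0,50],[0,0,0],1],
  [[0,0,100],[0,0,0],1],
  [[0,0,150],[0,0,0],1],
  [[-15,-50,170],[0,0,0.6],1],
  [[-15,-50,170],[0,0,0.6],1],
  [[-15,-50,170],[0,0,0.6],1],
  [[-15,-50,170],[0,0,0.6],1],
  [[-15,-50,170],[0,0,1.2],1],
  [[-15,-50,170],[0,0,1.2],1],
  [[-15,-50,170],[0,0,1.2],1],
  [[-15,-50,170],[0,0,1.2],1],
  [[-15,-50,170],[0,0,1.815],1],
  [[-15,-50,170],[0,0,1.815],1],
  [[-15,-50,170],[0,0,1.815],1],
  [[-15,-50,170],[0,0,1.815],1],
  [[-15,-50,170],[0,0,1.815],1],
  [[-15,-50,170],[0,0,1.815],1],
])

```text
t: 1.85
tcp_pos: [0.5349, -0.05, 0.4011]
eef_rot: [[-0.971, -0.239, -0.0], [-0.239, 0.971, 0.0], [0.0, 0.0, -1.0]]
ft_force: [-0.9, -0.2, -0.6]
opening: 0.0851
grasp_force: 0.0
```

Run:
```python
from h import *
import pickle
s=state();c=get_calibration('wrist');a=snap("wrist","w1");b=snap("scene","s1");d=snap("side","d1")
pickle.dump((s,c),open('w1.pkl','wb'));print(s['t'],s['tcp_pos'],s['eef_rot'].round(3) if hasattr(s['eef_rot'],'round') else s['eef_rot'],s['ft_force'],s['joint_pos'])
z=cv2.resize(b[150:330,270:430],(400,450),interpolation=2);z2=cv2.resize(d[140:300,250:400],(400,427),interpolation=2)
o=np.zeros((450,800,3),np.uint8);o[:,:400]=z;o[:427,400:]=z2
cv2.imwrite('pics/z1.png',o[:,:,::-1])
```

```text
1.85 [ 0.53493082 -0.04995465  0.40107585] [[-0.971 -0.239 -0.   ]
 [-0.239  0.971  0.   ]
 [ 0.     0.    -1.   ]] [-0.94686758 -0.17213083 -0.59583629] [-1.72365445e+01  1.03286383e+01  7.05822516e+01 -3.13387756e-04
  9.91162192e+01 -1.21071272e+02]
```

View pics/w1.png

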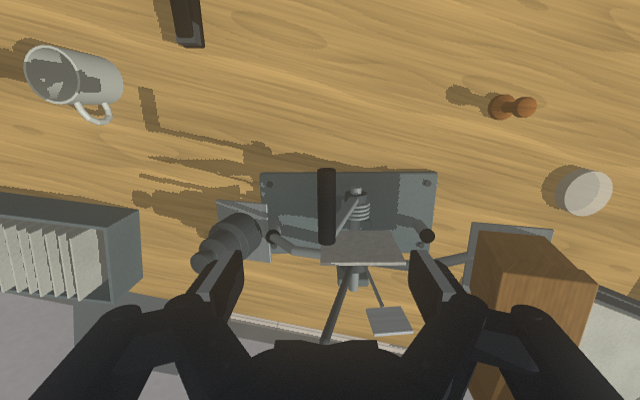

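View pics/z1.png

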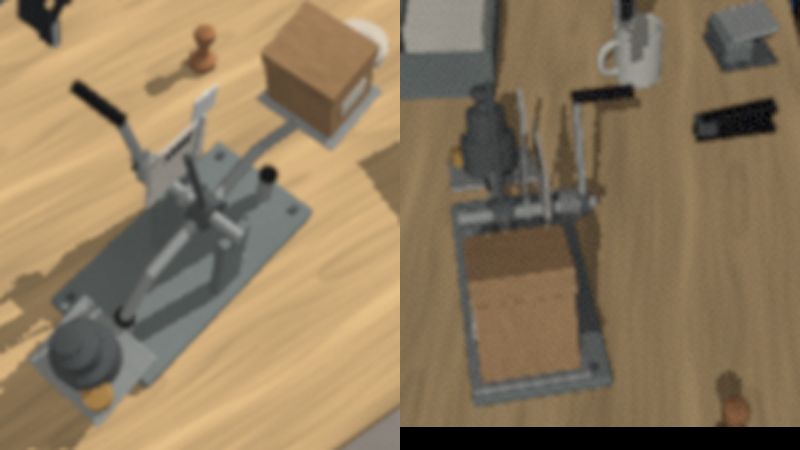

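The wrist view shows the T-bar from (326,170) to (327,242), the base's near edge from (262,173) to (436,172), the needle tip near (328,345) and the flag at (390,320). The scene crop shows the flag at about px (352,191) and the needle tip at about (346,213). Next I fit the stand and triangulate.

```bash
cat >> h.py <<'E'
import pickle
from scipy.optimize import least_squares
def tri(obs):
    A=[];b=[]
    for n,uv,cal in obs:
        T,f,cx,cy=K(n,cal);d=np.array([(uv[0]-cx)/f,-(uv[1]-cy)/f,-1])@T[:3,:3].T;d/=np.linalg.norm(d)
        M=np.eye(3)-np.outer(d,d);A.append(M);b.append(M@T[:3,3])
    A=np.vstack(A);b=np.hstack(b);p=np.linalg.lstsq(A,b,rcond=None)[0];return p,np.linalg.norm(A@p-b)
E
python3 - <<'E'
from h import *
s,c=pickle.load(open('w1.pkl','rb'))
zs=lambda x,y:(270+x/2.5,150+y/2.5)
zd=lambda x,y:(250+(x-400)/2.667,140+y/2.667)
for nm,o in {'tbarR':[('scene',zs(76,85),None),('side',zd(630,93),None),('wrist',(326,172),c)],
 'tbarF':[('scene',zs(123,119),None),('side',zd(576,97),None),('wrist',(327,241),c)],
 'flag':[('scene',zs(206,103),None),('side',zd(521,105),None),('wrist',(390,320),c)],
 'needle':[('scene',zs(190,158),None),('side',zd(538,132),None),('wrist',(327,345),c)]}.items():
    print(nm,*[np.round(v,4) for v in tri(o)])
def arc(x,r,t): return [x,r*np.sin(t),.15+r*np.cos(t)]
obs=[('wrist',(262,173),c,lambda p:[-.085,-.17,.018],1),('wrist',(436,172),c,lambda p:[-.085,.17,.018],1),
 ('scene',zs(310,212),None,lambda p:[.085,.17,.018],1),('scene',zs(220,146),None,lambda p:[-.085,.17,.018],1),('scene',zs(145,386),None,lambda p:[.085,-.17,.018],1),
 ('side',zd(612,382),None,lambda p:[-.085,.17,.018],1),('side',zd(472,402),None,lambda p:[.085,.17,.018],1),
 ('scene',zs(206,103),None,lambda p:arc(-.03,.17,p[3]),1),('wrist',(390,320),c,lambda p:arc(-.03,.17,p[3]),1),('side',zd(521,105),None,lambda p:arc(-.03,.17,p[3]),1),
 ('scene',zs(190,158),None,lambda p:arc(0,.17,p[4]),1),('wrist',(327,345),c,lambda p:arc(0,.17,p[4]),1),('side',zd(538,132),None,lambda p:arc(0,.17,p[4]),1),
 ('scene',zs(100,102),None,lambda p:arc(p[6],.14,p[5]),1),('wrist',(326.5,206),c,lambda p:arc(p[6],.14,p[5]),1),('side',zd(603,95),None,lambda p:arc(p[6],.14,p[5]),1)]
def r(p): return np.hstack([(proj(n,S(f(p),p[:3]),cal)[0]-uv) for n,uv,cal,f,w in obs])
q=least_squares(r,[.652,.02,.245,0.05,-.27,-.27,-.14],loss='soft_l1')
print(q.x.round(4));print(q.fun.reshape(-1,2).round(1).tolist())
np.save('pose.npy',q.x)
print('grip',S(arc(-.14,.14,-.27),q.x[:3]),'flag mid',S(arc(0,.17,q.x[3]),q.x[:3]))
E
```

```text
tbarR [ 0.5154 -0.0526  0.2799] 0.0048
tbarF [ 0.5824 -0.0351  0.2831] 0.0054
flag [0.6347 0.0362 0.3218] 0.0036
needle [ 6.569e-01 -1.000e-04  2.865e-01] 0.0606
[ 0.6651  0.0291  0.3009  0.0977 -0.2672 -0.271  -0.1335]
[[-3.5, 14.2], [1.2, 5.0], [4.9, -0.9], [0.7, -1.0], [8.8, 4.2], [-2.8, -2.7], [-3.0, 0.4], [-1.5, -0.7], [-0.3, -2.9], [0.8, 1.4], [-0.4, -1.0], [0.2, -4.1], [-18.9, -18.2], [-1.3, -0.0], [0.3, 0.1], [-0.3, -1.9]]
grip [[ 0.54249941 -0.04800792  0.28492793]] flag mid [[0.66022687 0.04499192 0.31918855]]
```

Run:
```python
from h import *
s,c=pickle.load(open('w1.pkl','rb'))
zs=lambda x,y:(270+x/2.5,150+y/2.5)
zd=lambda x,y:(250+(x-400)/2.667,140+y/2.667)
def arc(x,r,t): return [x,r*np.sin(t),.15+r*np.cos(t)]
obs=[('wrist',(262,173),c,lambda p:[-.085,-.17,.018],1),('wrist',(436,172),c,lambda p:[-.085,.17,.018],1),
 ('scene',zs(310,212),None,lambda p:[.085,.17,.018],1),('scene',zs(220,146),None,lambda p:[-.085,.17,.018],1),('scene',zs(145,386),None,lambda p:[.085,-.17,.018],1),
 ('side',zd(612,382),None,lambda p:[-.085,.17,.018],1),('side',zd(472,402),None,lambda p:[.085,.17,.018],1),
 ('scene',zs(206,103),None,lambda p:arc(-.03,.17,p[3]),1),('wrist',(390,320),c,lambda p:arc(-.03,.17,p[3]),1),('side',zd(521,105),None,lambda p:arc(-.03,.17,p[3]),1),
 ('scene',zs(190,158),None,lambda p:arc(0,.17,p[4]),1),('wrist',(327,345),c,lambda p:arc(0,.17,p[4]),1),
 ('scene',zs(100,102),None,lambda p:arc(p[6],.14,p[5]),1),('wrist',(326.5,206),c,lambda p:arc(p[6],.14,p[5]),1),('side',zd(603,95),None,lambda p:arc(p[6],.14,p[5]),1)]
def r(p): return np.hstack([(proj(n,S(f(p),p[:3]),cal)[0]-uv) for n,uv,cal,f,w in obs])
q=least_squares(r,[.652,.02,.245,0.05,-.27,-.27,-.14],loss='soft_l1')
print(q.x.round(4));print(q.fun.reshape(-1,2).round(1).tolist())
np.save('pose.npy',q.x)
print('grip',S(arc(-.14,.14,-.27),q.x[:3]),'flag mid',S(arc(0,.17,q.x[3]),q.x[:3]))
```

```text
[ 0.6662  0.0293  0.3066  0.0999 -0.268  -0.2642 -0.1349]
[[-3.7, 15.2], [0.9, 5.1], [5.0, -1.0], [0.6, -0.8], [9.4, 4.5], [-2.9, -2.9], [-3.0, 0.5], [-1.2, -0.5], [-0.3, -2.1], [0.5, 1.5], [-0.1, -0.7], [0.0, -3.1], [-1.3, -0.1], [0.3, 0.2], [-0.3, -2.0]]
grip [[ 0.54399868 -0.04854868  0.28492793]] flag mid [[0.66108275 0.04547122 0.31915218]]
```

Run:
```python
from h import *
s,c=pickle.load(open('w1.pkl','rb'))
print('wrist corners',back('wrist',[(262,173),(436,172)],.018,c).round(4))
print('scene',back('scene',[(394,235),(358,208.5),(292,270),(328,304.4)],.018).round(4))
zd=lambda x,y:(250+(x-400)/2.667,140+y/2.667)
print('side',back('side',[zd(612,382),zd(472,402),zd(455,203)],.018).round(4))
print('tbar @.285', back('wrist',[(326,172),(327,241)],.285,c).round(4),back('scene',[(300.4,184),(319.2,197.6)],.285).round(4),back('side',[zd(630,93),zd(576,97)],.285).round(4))
print(c['world_from_camera'].round(4))
```

```text
wrist corners [[ 0.6053 -0.1568  0.018 ]
 [ 0.525   0.1607  0.018 ]]
scene [[ 0.6904  0.1998  0.018 ]
 [ 0.536   0.1616  0.018 ]
 [ 0.6151 -0.1577  0.018 ]
 [ 0.7718 -0.1231  0.018 ]]
side [[ 0.5241  0.1763  0.018 ]
 [ 0.6869  0.2145  0.018 ]
 [ 0.7615 -0.1151  0.018 ]]
tbar @.285 [[ 0.5163 -0.055   0.285 ]
 [ 0.5846 -0.0371  0.285 ]] [[ 0.5156 -0.0533  0.285 ]
 [ 0.5845 -0.0343  0.285 ]] [[ 0.5156 -0.0419  0.285 ]
 [ 0.5785 -0.0309  0.285 ]]
[[-2.397e-01 -9.247e-01 -2.957e-01  4.597e-01]
 [ 9.708e-01 -2.282e-01 -7.320e-02 -6.940e-02]
 [ 2.000e-04 -3.047e-01  9.525e-01  5.441e-01]
 [ 0.000e+00  0.000e+00  0.000e+00  1.000e+00]]
```

Run:
```python
from h import *
a=cv2.imread('pics/w1.png')[130:370,200:480];a=cv2.resize(a,(700,600),interpolation=cv2.INTER_CUBIC)
cv2.imwrite('pics/zw.png',a)
```

```text
(no output)
```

View pics/zw.png

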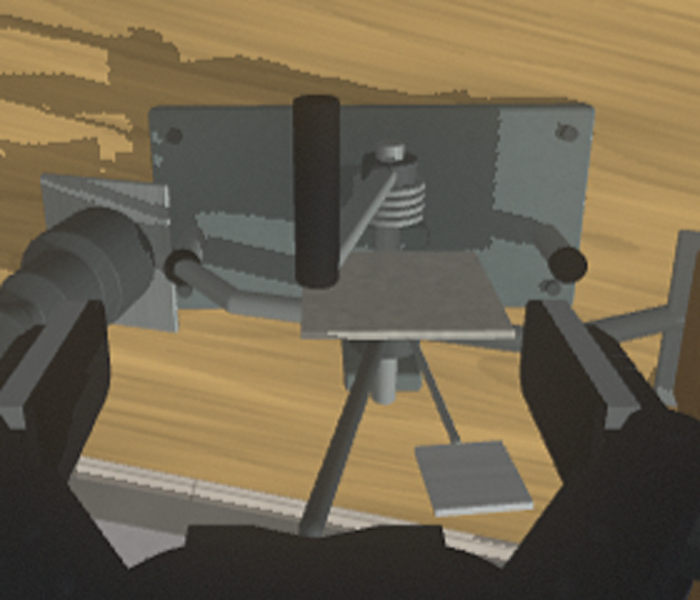

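The zoom shows the T-bar's round ends clearly, the scale plate's top edge at px about (321,264) to (406,264), the flag's top edge at (373..413,333) and the shaft end near (356,190). I'll cross-check the stand's x with these.

Run:
```python
from h import *
s,c=pickle.load(open('w1.pkl','rb'))
q=lambda x,y:(200+x/2.5,130+y/2.5)
print('plate top @.25',back('wrist',[q(302,335),q(515,335)],.25,c).round(4))
print('flag low/top edge', back('wrist',[q(415,449),q(500,441)],.302,c).round(4), back('wrist',[q(437,514),q(532,505)],.336,c).round(4))
print('posts(-y,+y) ',back('wrist',[q(175,136),q(567,132),q(182,288),q(550,287)],.022,c).round(4))
print('shaft end',back('wrist',[q(391,150)],.15,c).round(4), 'plate corners',back('wrist',[q(150,105),q(594,105),q(575,305)],.018,c).round(4))
print('shaft far end',back('wrist',[q(384,402)],.15,c).round(4))
zs=lambda x,y:(270+x/2.5,150+y/2.5)
print('scene bolts',back('scene',[zs(221,153),zs(293,211),zs(68,298)],.022).round(4))
```

```text
plate top @.25 [[ 0.632  -0.0326  0.25  ]
 [ 0.6081  0.064   0.25  ]]
flag low/top edge [[0.6417 0.0179 0.302 ]
 [0.6297 0.0503 0.302 ]] [[0.6414 0.0213 0.336 ]
 [0.6293 0.0534 0.336 ]]
posts(-y,+y)  [[ 0.6224 -0.1376  0.022 ]
 [ 0.5483  0.1494  0.022 ]
 [ 0.7468 -0.1088  0.022 ]
 [ 0.6744  0.1808  0.022 ]]
shaft end [[0.561  0.0012 0.15  ]] plate corners [[ 0.6043 -0.1607  0.018 ]
 [ 0.5243  0.1636  0.018 ]
 [ 0.6867  0.2083  0.018 ]]
shaft far end [[0.7257 0.043  0.15  ]]
scene bolts [[ 0.5482  0.154   0.022 ]
 [ 0.6776  0.1798  0.022 ]
 [ 0.6234 -0.143   0.022 ]]
```

The elevated parts all agree: stand origin (0.669, 0.028), yaw 0.243, shifted base plate aside. The flag index is about +0.093, and the T-bar grip point is about (0.543, -0.045, 0.285). I'll descend and grasp.

Request:
arm_command([
  [[8,5,-40],[0,0,0],1],
  [[8,5,-85],[0,0,0],1],
  [[8,5,-120],[0,0,0],1],
  [[8,5,-136],[0,0,0],1],
  [[8,5,-136],[0,0,0],1],
  [[8,5,-136],[0,0,0],0],
  [[8,5,-136],[0,0,0],0],
  [[8,5,-136],[0,0,0],0],
  [[8,5,-136],[0,0,0],0],
  [[8,5,-136],[0,0,0],0],
  [[8,5,-136],[0,0,0],0],
])

```text
t: 3.1
tcp_pos: [0.5433, -0.0453, 0.2662]
eef_rot: [[-0.97, -0.242, 0.001], [-0.242, 0.97, -0.001], [-0.001, -0.001, -1.0]]
ft_force: [-0.6, -1.2, 4.3]
opening: 0.0159
grasp_force: 58.5
```

```bash
cat >> h.py <<'E'
OR=(.6689,.0279,.2425)
SC=get_calibration('scene')
PH=np.arange(-.5,.5,.005);RR=np.arange(.105,.168,.003)
def prof(im,rr=RR):
    g=cv2.cvtColor(im,cv2.COLOR_RGB2GRAY)
    P=np.array([[[0,r*np.sin(p),.15+r*np.cos(p)] for p in PH] for r in rr])
    uv=proj('scene',S(P.reshape(-1,3),OR),SC).astype(np.float32).reshape(len(rr),len(PH),2)
    return cv2.remap(g,uv[...,0].copy(),uv[...,1].copy(),1)
E
python3 - <<'E'
from h import *
s=state();print(s['t'],s['tcp_pos'],s['ft_force'],s['moment'],s['opening'],s['grasp_force'])
c=get_calibration('wrist');w=snap('wrist','w2');b=snap('scene','s2');d=snap('side','d2')
m=prof(b);print(m.mean(0).round()[::5]);print(PH[m.mean(0).argmin()])
o=np.zeros((600,800,3),np.uint8);o[:250,:400]=cv2.resize(w,(400,250));o[250:,:400]=cv2.resize(b[160:300,280:440],(400,350),interpolation=2)
o[:400,400:]=cv2.resize(d[140:290,240:390],(400,400),interpolation=2)
o[430:590,400:]=cv2.resize(m,(400,160))[:,:,None]
cv2.imwrite('pics/c2.png',o[:,:,::-1])
E
```

```text
3.1 [ 0.54332951 -0.04526874  0.26617554] [-0.5947668  -1.19967592  4.30062746] [-0.0794574   0.1013521   0.01641459] 0.015904195556825804 58.545021414756775
[105. 120. 138. 144. 126. 111. 103.  88.  66.  61.  82. 107. 121. 127.
 133. 140. 145. 146. 147. 146. 144. 142. 142. 144. 147. 151. 155. 158.
 161. 163. 165. 166. 166. 167. 167. 167. 166. 165. 163. 161.]
-0.2849999999999998
```

View pics/c2.png

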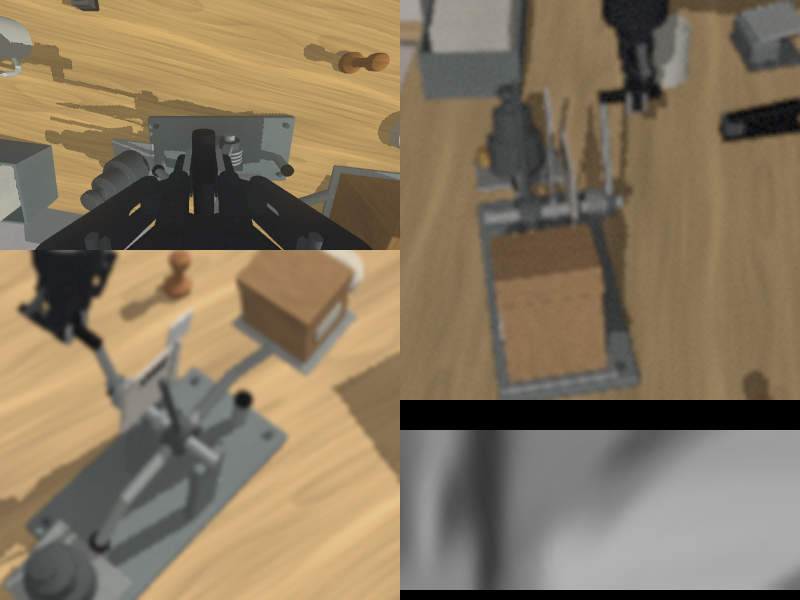

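The T-bar is held and the needle shows up as a clear dark band in the scene arc profile at -0.285, true -0.27. That puts the origin about 3 mm further along -y. Next is the estimator and planner.

```bash
cat > ctl.py <<'E'
# usage: ctl.py dx dy dz(mm, last call) mode(r|c) value N
import sys; from h import *
a=np.array(sys.argv[1:4],float)/1e3;mode=sys.argv[4];val=float(sys.argv[5]);N=int(sys.argv[6])
ex,ey=np.array([.9707,.2401]),np.array([-.2401,.9707]);I,G,k,b,c,R=.147,.57,.36,.01,.03,.14
try: D=pickle.load(open('ctl.pkl','rb'))
except FileNotFoundError: D=dict(cum=np.zeros(3),L=-.27,t=None,x=np.array([-.27,0,0.]),P=np.diag([1e-6,1e-6,.06**2]),off=None,free=False,ref=-.27,y0=None)
D['cum']+=a
s=state();t=s['t'];y=s['tcp_pos'][:2]@ey
if D['y0'] is None: D['y0']=y-R*np.sin(-.27)
L=np.arcsin((y-D['y0'])/R)
m=prof(get_image('scene'),np.arange(.125,.167,.003)).astype(float)
p=cv2.GaussianBlur(m,(0,0),3).mean(0) ;p=p-cv2.GaussianBlur(p[None],(0,0),25)[0]
lo=[q for q in range(2,len(p)-2) if abs(PH[q]-.015-0*D['x'][0]+.03-D['x'][0])<.25]
i=min(lo,key=lambda q:p[q]);d=(p[i-1]-p[i+1])/(2*(p[i-1]+p[i+1]-2*p[i]));raw=PH[i]+.005*d
if D['off'] is None: D['off']=-.27-raw
z=raw+D['off']
def acc(x,L,Ld): return (G*x[0]+k*(L-x[0])+b*(Ld-x[1])-c*x[1]+x[2])/I
if D['t'] is not None:
    if not D['free'] and z>-.25:   # lift-off: M0 guess from lean slightly earlier
        D['free']=True;th=D['x'][0];D['x']=np.array([z,.1,-(G*-.27+k*(D['L']-.03+.27))]);D['P']=np.diag([.01**2,.1**2,.04**2])
    elif D['free']:
        n=max(1,int(round((t-D['t'])/.01)));h=(t-D['t'])/n;Ld=(L-D['L'])/(t-D['t'])
        A=np.array([[0,1,0],[(G-k)/I,-(b+c)/I,1/I],[0,0,0]]);F=np.eye(3)+A*h;x,P=D['x'],D['P']
        for j in range(n):
            x=x+h*np.array([x[1],acc(x,D['L']+Ld*(j+.5)*h,Ld),0]);P=F@P@F.T+np.diag([1e-7,.03**2*h,.006**2*h])
        e=z-x[0];Kk=P[:,0]/(P[0,0]+.007**2);D['x']=x+Kk*e;D['P']=P-np.outer(Kk,P[0]);print('innov %.3f'%e)
x=D['x'].copy()
print('t %.2f L %.3f z %.3f | th %.3f w %.3f M0 %.3f F %s g %.1f'%(t,L,z,*x,s['ft_force'].round(1),s['opening']*1e3))
D.update(t=t,L=L);yc=np.arcsin(R*np.sin(-.27)/R)
pos=lambda L:np.r_[ey*R*(np.sin(L)-np.sin(-.27)),R*(np.cos(L)-np.cos(-.27))]
# plan
l=np.arcsin(np.clip((D['cum'][:2]@ey)/R+np.sin(-.27),-1,1));ref=D['ref'];rows=[];ths=[]
if mode=='c':  # image takes .05 s with lean held
    for _ in range(5): x=x+.01*np.array([x[1],acc(x,l,0),0])
for q in range(N):
    if mode=='r': l=l+val*.1
    else:
        st=np.clip(val-ref,-.015,.015) if D['free'] else 0;ref+=st
        u=-(x[2]+G*ref)/k+ref-1.9*(x[0]-ref)-1.2*(x[1]-st*10)
        nl=np.clip(u,l-.08,l+.08);nl=np.clip(nl,-.9,.75);Ld=(nl-l)/.1
        for j in range(10): x=x+.01*np.array([x[1],acc(x,l+(nl-l)*j/10,Ld),0])
        if x[0]<-.27: x[0]=-.27;x[1]=max(x[1],0)
        l=nl
    rows.append((pos(l)-D['cum'])*1e3);ths.append((round(l,3),round(x[0],3)))
D['ref']=ref
print([[int(round(v)) for v in r] for r in rows],ths[-1],'ref %.3f'%ref)
pickle.dump(D,open('ctl.pkl','wb'))
E
python3 ctl.py 0 0 0 r 0.25 4
python3 - <<'E'
from h import *
s,c=pickle.load(open('w1.pkl','rb'))
for dy in (0,-.003):
  o=(OR[0]-.2401*dy,OR[1]+.9707*dy,.2425)
  for r in (.06,.1,.13,.16):print(dy,r,[((proj('wrist',S([[0,r*np.sin(a),.15+r*np.cos(a)]],o),c)[0]-[200,130])*2.5).round() for a in(-.25,-.27,-.29)])
  print('flag',[((proj('wrist',S([[-.03,.17*np.sin(a),.15+.17*np.cos(a)]],o),c)[0]-[200,130])*2.5).round() for a in(.08,.1)])
E
```

```text
t 3.25 L -0.270 z -0.270 | th -0.270 w 0.000 M0 0.000 F [-0.9 -1.   6.2] g 16.0
[[-1, 3, 1], [-2, 7, 2], [-2, 10, 2], [-3, 13, 3]] (np.float64(-0.17), np.float64(-0.27)) ref -0.270
0 0.06 [array([368., 376.]), array([366., 376.]), array([364., 375.])]
0 0.1 [array([354., 422.]), array([350., 421.]), array([346., 420.])]
0 0.13 [array([341., 463.]), array([335., 462.]), array([330., 461.])]
0 0.16 [array([325., 512.]), array([318., 510.]), array([311., 509.])]
flag [array([465., 477.]), array([474., 477.])]
-0.003 0.06 [array([363., 376.]), array([360., 376.]), array([358., 375.])]
-0.003 0.1 [array([348., 422.]), array([344., 421.]), array([340., 420.])]
-0.003 0.13 [array([334., 463.]), array([329., 462.]), array([323., 461.])]
-0.003 0.16 [array([318., 512.]), array([311., 510.]), array([303., 509.])]
flag [array([457., 477.]), array([466., 477.])]
```

Request:
arm_command([
  [[-1,3,1],[0,0,0],0],
  [[-2,7,2],[0,0,0],0],
  [[-2,10,2],[0,0,0],0],
  [[-3,13,3],[0,0,0],0],
])

```text
t: 3.7
tcp_pos: [0.5404, -0.0335, 0.2696]
eef_rot: [[-0.97, -0.241, 0.002], [-0.241, 0.97, -0.004], [-0.001, -0.004, -1.0]]
ft_force: [0.6, -5.8, 6.2]
opening: 0.0164
grasp_force: 58.3
```

```bash
python3 ctl.py -3 13 3 r 0.2 4
```

```text
t 3.70 L -0.181 z -0.270 | th -0.270 w 0.000 M0 0.000 F [ 0.6 -5.8  6.2] g 16.4
[[-1, 3, 0], [-2, 5, 1], [-2, 8, 1], [-3, 11, 1]] (np.float64(-0.092), np.float64(-0.27)) ref -0.270
```

Request:
arm_command([
  [[-1,3,0],[0,0,0],0],
  [[-2,5,1],[0,0,0],0],
  [[-2,8,1],[0,0,0],0],
  [[-3,11,1],[0,0,0],0],
])

```text
t: 4.15
tcp_pos: [0.5378, -0.0234, 0.2717]
eef_rot: [[-0.97, -0.241, 0.004], [-0.241, 0.97, -0.006], [-0.002, -0.007, -1.0]]
ft_force: [-2.4, -8.7, 12.5]
opening: 0.0162
grasp_force: 59.1
```

```bash
python3 ctl.py -3 11 1 r 0.2 4
```

```text
t 4.15 L -0.105 z -0.270 | th -0.270 w 0.000 M0 0.000 F [-2.4 -8.7 12.5] g 16.2
[[-1, 3, 1], [-1, 5, 1], [-2, 8, 1], [-3, 11, 1]] (np.float64(-0.01), np.float64(-0.27)) ref -0.270
```

Request:
arm_command([
  [[-1,3,1],[0,0,0],0],
  [[-1,5,2],[0,0,0],0],
  [[-2,8,2],[0,0,0],0],
  [[-3,11,2],[0,0,0],0],
])

```text
t: 4.6
tcp_pos: [0.5346, -0.0109, 0.2727]
eef_rot: [[-0.97, -0.241, 0.002], [-0.241, 0.97, -0.003], [-0.002, -0.003, -1.0]]
ft_force: [-0.4, -5.0, 9.1]
opening: 0.0163
grasp_force: 59.5
```

```bash
python3 ctl.py -3 11 1 r 0.2 4
```

```text
t 4.60 L -0.013 z -0.270 | th -0.270 w 0.000 M0 0.000 F [-0.4 -5.   9.1] g 16.3
[[0, 3, 0], [-1, 6, 0], [-2, 8, 0], [-2, 11, 0]] (np.float64(0.071), np.float64(-0.27)) ref -0.270
```

Request:
arm_command([
  [[0,3,0],[0,0,0],0],
  [[-1,6,0],[0,0,0],0],
  [[-2,8,0],[0,0,0],0],
  [[-2,11,0],[0,0,0],0],
])

```text
t: 5.05
tcp_pos: [0.532, 0.0, 0.2721]
eef_rot: [[-0.97, -0.242, 0.001], [-0.242, 0.97, -0.003], [-0.0, -0.003, -1.0]]
ft_force: [-2.7, -6.4, 8.1]
opening: 0.0162
grasp_force: 60.6
```

```bash
python3 ctl.py -2 11 0 r 0.15 4
```

```text
t 5.05 L 0.067 z -0.270 | th -0.270 w 0.000 M0 0.000 F [-2.7 -6.4  8.1] g 16.2
[[-1, 2, 0], [-1, 4, -1], [-2, 6, -1], [-2, 8, -1]] (np.float64(0.131), np.float64(-0.27)) ref -0.270
```

Request:
arm_command([
  [[-1,2,0],[0,0,0],0],
  [[-1,4,-1],[0,0,0],0],
  [[-2,6,-1],[0,0,0],0],
  [[-2,8,-1],[0,0,0],0],
])

```text
t: 5.5
tcp_pos: [0.5301, 0.0079, 0.2719]
eef_rot: [[-0.97, -0.242, 0.002], [-0.242, 0.97, -0.003], [-0.001, -0.004, -1.0]]
ft_force: [-3.9, -6.7, 10.8]
opening: 0.0161
grasp_force: 60.2
```

```bash
python3 ctl.py -2 8 -1 r 0.15 4
```

```text
t 5.50 L 0.125 z -0.270 | th -0.270 w 0.000 M0 0.000 F [-3.9 -6.7 10.8] g 16.1
[[-1, 2, 0], [-1, 4, -1], [-2, 6, -1], [-2, 8, -1]] (np.float64(0.19), np.float64(-0.27)) ref -0.270
```

Request:
arm_command([
  [[-1,2,0],[0,0,0],0],
  [[-1,4,-1],[0,0,0],0],
  [[-2,6,-1],[0,0,0],0],
  [[-2,8,-1],[0,0,0],0],
])

```text
t: 5.95
tcp_pos: [0.528, 0.0162, 0.2702]
eef_rot: [[-0.97, -0.242, 0.001], [-0.242, 0.97, -0.003], [-0.0, -0.003, -1.0]]
ft_force: [-1.9, -7.2, 6.2]
opening: 0.0158
grasp_force: 60.9
```

```bash
python3 ctl.py -2 8 -1 r 0.15 4
```

```text
t 5.95 L 0.187 z -0.270 | th -0.270 w 0.000 M0 0.000 F [-1.9 -7.2  6.2] g 15.8
[[-1, 2, -1], [-1, 4, -1], [-2, 6, -2], [-2, 8, -2]] (np.float64(0.25), np.float64(-0.27)) ref -0.270
```

Request:
arm_command([
  [[-1,2,-1],[0,0,0],0],
  [[-1,4,-1],[0,0,0],0],
  [[-2,6,-2],[0,0,0],0],
  [[-2,8,-2],[0,0,0],0],
])

```text
t: 6.4
tcp_pos: [0.5259, 0.0245, 0.268]
eef_rot: [[-0.97, -0.242, 0.001], [-0.242, 0.97, -0.002], [-0.0, -0.002, -1.0]]
ft_force: [-2.0, -6.2, 6.6]
opening: 0.0159
grasp_force: 61.7
```

```bash
python3 ctl.py -2 8 -2 r 0.15 4
```

```text
t 6.40 L 0.250 z -0.270 | th -0.270 w 0.000 M0 0.000 F [-2.  -6.2  6.6] g 15.9
[[-1, 2, -1], [-1, 4, -1], [-2, 6, -2], [-2, 8, -3]] (np.float64(0.31), np.float64(-0.27)) ref -0.270
```

Request:
arm_command([
  [[-1,2,-1],[0,0,0],0],
  [[-1,4,-1],[0,0,0],0],
  [[-2,6,-2],[0,0,0],0],
  [[-2,8,-3],[0,0,0],0],
])

```text
t: 6.85
tcp_pos: [0.5238, 0.0327, 0.266]
eef_rot: [[-0.97, -0.242, 0.001], [-0.242, 0.97, -0.002], [-0.001, -0.002, -1.0]]
ft_force: [-5.8, -3.3, 15.3]
opening: 0.0161
grasp_force: 62.0
```

```bash
python3 ctl.py -2 8 -3 r 0.15 4
```

```text
t 6.85 L 0.313 z -0.263 | th -0.270 w 0.000 M0 0.000 F [-5.8 -3.3 15.3] g 16.1
[[-1, 2, 0], [-1, 4, -1], [-2, 6, -2], [-2, 8, -2]] (np.float64(0.372), np.float64(-0.27)) ref -0.270
```

Maybe just lifting; hold and look.

Request:
arm_command([
  [[0,0,0],[0,0,0],0],
  [[0,0,0],[0,0,0],0],
  [[0,0,0],[0,0,0],0],
])

```text
t: 7.2
tcp_pos: [0.5238, 0.0327, 0.266]
eef_rot: [[-0.97, -0.242, 0.001], [-0.242, 0.97, -0.002], [-0.001, -0.002, -1.0]]
ft_force: [-4.5, -3.2, 13.7]
opening: 0.0165
grasp_force: 61.7
```

```bash
python3 ctl.py 0 0 0 c 0.085 4
```

```text
t 7.20 L 0.312 z -0.237 | th -0.237 w 0.100 M0 -0.045 F [-4.5 -3.2 13.7] g 16.5
[[1, -4, 1], [1, -5, 2], [1, -5, 2], [1, -6, 2]] (np.float64(0.264), np.float64(-0.186)) ref -0.210
```

Request:
arm_command([
  [[0,-2,1],[0,0,0],0],
  [[1,-3,1],[0,0,0],0],
  [[1,-4,1],[0,0,0],0],
  [[1,-5,2],[0,0,0],0],
])

```text
t: 7.65
tcp_pos: [0.5249, 0.0285, 0.2674]
eef_rot: [[-0.97, -0.242, 0.001], [-0.242, 0.97, 0.0], [-0.001, 0.0, -1.0]]
ft_force: [0.3, -0.4, 6.1]
opening: 0.0161
grasp_force: 60.9
```

```bash
python3 ctl.py 1 -5 2 c 0.085 3
```

```text
innov 0.008
t 7.65 L 0.280 z -0.176 | th -0.176 w 0.157 M0 -0.042 F [ 0.3 -0.4  6.1] g 16.1
[[3, -11, 2], [4, -15, 3], [4, -14, 3]] (np.float64(0.165), np.float64(-0.123)) ref -0.165
```

Request:
arm_command([
  [[2,-9,2],[0,0,0],0],
  [[3,-13,3],[0,0,0],0],
  [[3,-13,3],[0,0,0],0],
])

```text
t: 8.0
tcp_pos: [0.5275, 0.0179, 0.2698]
eef_rot: [[-0.97, -0.242, -0.001], [-0.242, 0.97, 0.006], [-0.001, 0.006, -1.0]]
ft_force: [-1.3, 5.7, 9.3]
opening: 0.0159
grasp_force: 61.3
```

```bash
python3 ctl.py 3 -13 3 c 0.085 3
```

```text
innov 0.012
t 8.00 L 0.200 z -0.106 | th -0.106 w 0.211 M0 -0.032 F [-1.3  5.7  9.3] g 15.9
[[3, -11, 1], [5, -22, 2], [6, -23, 2]] (np.float64(0.009), np.float64(-0.04)) ref -0.120
```

Request:
arm_command([
  [[3,-11,1],[0,0,0],0],
  [[5,-19,2],[0,0,0],0],
  [[5,-19,2],[0,0,0],0],
])

```text
t: 8.35
tcp_pos: [0.5329, -0.0036, 0.2713]
eef_rot: [[-0.97, -0.242, -0.001], [-0.242, 0.97, 0.002], [0.0, 0.002, -1.0]]
ft_force: [-1.3, 0.2, 5.4]
opening: 0.0155
grasp_force: 62.0
```

```bash
python3 - <<'E'
import pickle;D=pickle.load(open('ctl.pkl','rb'));D['ref']=-.05;pickle.dump(D,open('ctl.pkl','wb'))
E
python3 ctl.py 5 -19 2 c 0.085 3
```

```text
innov -0.008
t 8.35 L 0.040 z -0.044 | th -0.043 w 0.151 M0 -0.036 F [-1.3  0.2  5.4] g 15.5
[[-3, 11, -1], [-4, 14, -1], [-3, 13, -1]] (np.float64(0.133), np.float64(0.004)) ref -0.005
```

Request:
arm_command([
  [[-3,9,0],[0,0,0],0],
  [[-4,13,-1],[0,0,0],0],
  [[-3,13,-1],[0,0,0],0],
])

```text
t: 8.7
tcp_pos: [0.5299, 0.009, 0.2709]
eef_rot: [[-0.97, -0.242, 0.0], [-0.242, 0.97, -0.001], [-0.0, -0.001, -1.0]]
ft_force: [-4.1, -2.5, 7.8]
opening: 0.0163
grasp_force: 61.5
```

```bash
python3 ctl.py -3 13 -1 c 0.085 3
```

```text
innov -0.007
t 8.70 L 0.134 z -0.005 | th -0.004 w 0.108 M0 -0.038 F [-4.1 -2.5  7.8] g 16.3
[[-1, 5, -1], [-1, 3, -1], [0, 0, 0]] (np.float64(0.134), np.float64(0.039)) ref 0.040
```

Request:
arm_command([
  [[-1,4,-1],[0,0,0],0],
  [[-1,3,-1],[0,0,0],0],
  [[0,0,0],[0,0,0],0],
])

```text
t: 9.05
tcp_pos: [0.5299, 0.0089, 0.271]
eef_rot: [[-0.97, -0.242, 0.001], [-0.242, 0.97, -0.001], [-0.0, -0.001, -1.0]]
ft_force: [-0.6, -0.8, 4.1]
opening: 0.016
grasp_force: 61.1
```

```bash
python3 ctl.py 0 0 0 c 0.085 3
```

```text
innov -0.001
t 9.05 L 0.133 z 0.036 | th 0.036 w 0.126 M0 -0.038 F [-0.6 -0.8  4.1] g 16.0
[[0, -1, 0], [0, -3, 0], [1, -5, 0]] (np.float64(0.093), np.float64(0.084)) ref 0.085
```

Request:
arm_command([
  [[1,-4,0],[0,0,0],0],
  [[2,-10,0],[0,0,0],0],
  [[4,-16,0],[0,0,0],0],
])

```text
t: 9.4
tcp_pos: [0.5334, -0.0055, 0.2711]
eef_rot: [[-0.97, -0.242, -0.0], [-0.242, 0.97, 0.002], [-0.0, 0.002, -1.0]]
ft_force: [-2.5, 1.6, 12.5]
opening: 0.0164
grasp_force: 63.0
```

```bash
python3 ctl.py 4 -16 0 c 0.085 3
```

```text
innov 0.004
t 9.40 L 0.026 z 0.084 | th 0.083 w 0.120 M0 -0.037 F [-2.5  1.6 12.5] g 16.4
[[2, -11, 1], [3, -12, 1], [2, -9, 1]] (np.float64(-0.054), np.float64(0.111)) ref 0.085
```

Request:
arm_command([
  [[3,-11,1],[0,0,0],0],
  [[4,-15,1],[0,0,0],0],
  [[3,-12,1],[0,0,0],0],
])

```text
t: 9.75
tcp_pos: [0.5369, -0.0192, 0.2715]
eef_rot: [[-0.97, -0.241, -0.0], [-0.241, 0.97, -0.0], [0.0, -0.0, -1.0]]
ft_force: [-0.4, -0.4, 7.7]
opening: 0.0161
grasp_force: 60.9
```

```bash
python3 ctl.py 3 -12 1 c 0.085 4
```

```text
innov 0.001
t 9.75 L -0.075 z 0.115 | th 0.115 w 0.047 M0 -0.037 F [-0.4 -0.4  7.7] g 16.1
[[-1, 4, 0], [-2, 7, 0], [-3, 9, 0], [-3, 11, 0]] (np.float64(0.009), np.float64(0.117)) ref 0.085
```

Request:
arm_command([
  [[-1,3,0],[0,0,0],0],
  [[-2,6,0],[0,0,0],0],
  [[-2,8,0],[0,0,0],0],
  [[-2,10,0],[0,0,0],0],
])

```text
t: 10.2
tcp_pos: [0.5349, -0.011, 0.2721]
eef_rot: [[-0.97, -0.241, 0.0], [-0.241, 0.97, -0.005], [0.001, -0.005, -1.0]]
ft_force: [-2.8, -6.8, 8.9]
opening: 0.0162
grasp_force: 61.0
```

```bash
python3 ctl.py -2 10 0 c 0.085 5
```

```text
innov -0.004
t 10.20 L -0.014 z 0.111 | th 0.111 w -0.044 M0 -0.038 F [-2.8 -6.8  8.9] g 16.2
[[-3, 10, 0], [-3, 10, 0], [-3, 10, 0], [-3, 10, 0], [-3, 10, 0]] (np.float64(0.07), np.float64(0.091)) ref 0.085
```

Request:
arm_command([
  [[-3,10,0],[0,0,0],0],
  [[-3,10,0],[0,0,0],0],
  [[-3,10,0],[0,0,0],0],
  [[-3,10,0],[0,0,0],0],
])

```text
t: 10.65
tcp_pos: [0.5318, 0.001, 0.2719]
eef_rot: [[-0.97, -0.242, 0.0], [-0.242, 0.97, -0.001], [-0.0, -0.001, -1.0]]
ft_force: [-0.4, -0.8, 7.7]
opening: 0.0164
grasp_force: 61.1
```

```bash
python3 ctl.py -3 10 0 c 0.085 5
```

```text
innov 0.004
t 10.65 L 0.074 z 0.092 | th 0.091 w -0.042 M0 -0.037 F [-0.4 -0.8  7.7] g 16.4
[[-1, 3, -1], [-1, 2, 0], [-1, 1, 0], [-1, 1, 0], [0, 0, 0]] (np.float64(0.072), np.float64(0.08)) ref 0.085
```

Request:
arm_command([
  [[-1,3,-1],[0,0,0],0],
  [[-1,2,0],[0,0,0],0],
  [[-1,1,0],[0,0,0],0],
  [[0,1,0],[0,0,0],0],
  [[0,0,0],[0,0,0],0],
])

```text
t: 11.2
tcp_pos: [0.5318, 0.0009, 0.2719]
eef_rot: [[-0.97, -0.242, -0.0], [-0.242, 0.97, -0.001], [0.0, -0.001, -1.0]]
ft_force: [-1.8, -0.5, 8.3]
opening: 0.0159
grasp_force: 61.2
```

```bash
python3 ctl.py 0 0 0 c 0.085 5
```

```text
innov 0.008
t 11.20 L 0.074 z 0.084 | th 0.084 w 0.002 M0 -0.036 F [-1.8 -0.5  8.3] g 15.9
[[0, -3, 0], [1, -4, 0], [0, -3, 0], [0, -3, 0], [0, -3, 0]] (np.float64(0.047), np.float64(0.085)) ref 0.085
```

Nearly still and on the flag.

Request:
arm_command([
  [[1,-3,0],[0,0,0],0],
  [[1,-4,0],[0,0,0],0],
  [[1,-3,0],[0,0,0],0],
  [[1,-3,0],[0,0,0],0],
  [[1,-3,0],[0,0,0],0],
  [[1,-3,0],[0,0,0],0],
])

```text
t: 11.85
tcp_pos: [0.5324, -0.0016, 0.2719]
eef_rot: [[-0.97, -0.242, -0.001], [-0.242, 0.97, 0.0], [0.001, 0.0, -1.0]]
ft_force: [-3.0, 0.2, 9.7]
opening: 0.0159
grasp_force: 61.3
```

```bash
python3 - <<'E'
from h import *
w=get_image('scene');cv2.imwrite('pics/s5.png',cv2.resize(w[150:290,290:430],(560,560),interpolation=2)[:,:,::-1])
E
python3 ctl.py 1 -3 0 c 0.085 5
```

```text
innov -0.009
t 11.90 L 0.055 z 0.085 | th 0.085 w 0.008 M0 -0.037 F [-3.3 -0.2  9.5] g 15.8
[[0, -1, 0], [0, -1, 0], [-1, 0, 0], [-1, 0, 0], [-1, 0, 0]] (np.float64(0.049), np.float64(0.087)) ref 0.085
```

View pics/s5.png

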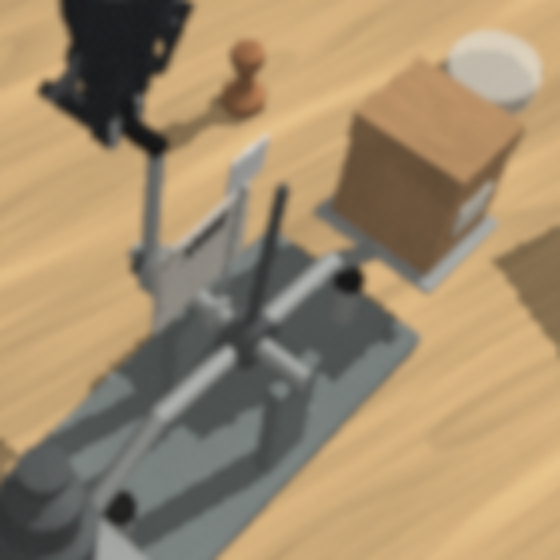

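The needle (tip at crop (280,190)) runs parallel to the flag's rod, with the flag 30 mm behind it at (248,160), so it's on the flag. I'll keep holding.

Request:
arm_command([
  [[0,-1,0],[0,0,0],0],
  [[0,-1,0],[0,0,0],0],
  [[0,-1,0],[0,0,0],0],
  [[0,-1,0],[0,0,0],0],
  [[0,0,0],[0,0,0],0],
  [[0,0,0],[0,0,0],0],
])

```text
t: 12.55
tcp_pos: [0.5324, -0.0015, 0.2719]
eef_rot: [[-0.97, -0.242, -0.001], [-0.242, 0.97, 0.0], [0.001, 0.0, -1.0]]
ft_force: [-2.9, 0.2, 10.2]
opening: 0.0162
grasp_force: 61.3
```

```bash
python3 ctl.py 0 0 0 c 0.085 7
```

```text
innov -0.011
t 12.55 L 0.056 z 0.081 | th 0.081 w -0.007 M0 -0.039 F [-2.9  0.2 10.2] g 16.2
[[-2, 4, 0], [-2, 3, 0], [-1, 3, 0], [-1, 3, 0], [-1, 2, 0], [-1, 2, 0], [-1, 2, 0]] (np.float64(0.063), np.float64(0.081)) ref 0.085
```

Request:
arm_command([
  [[-1,4,0],[0,0,0],0],
  [[-1,3,0],[0,0,0],0],
  [[-1,3,0],[0,0,0],0],
  [[-1,3,0],[0,0,0],0],
  [[-1,2,0],[0,0,0],0],
  [[-1,2,0],[0,0,0],0],
  [[-1,2,0],[0,0,0],0],
])

```text
t: 13.3
tcp_pos: [0.532, 0.0001, 0.2719]
eef_rot: [[-0.97, -0.242, 0.001], [-0.242, 0.97, -0.0], [-0.0, -0.0, -1.0]]
ft_force: [-1.6, -0.2, 8.2]
opening: 0.016
grasp_force: 61.2
```

```bash
python3 ctl.py -1 2 0 c 0.085 7
```

```text
innov 0.003
t 13.30 L 0.067 z 0.079 | th 0.079 w -0.000 M0 -0.038 F [-1.6 -0.2  8.2] g 16.0
[[0, 1, 0], [0, 0, 0], [0, 0, 0], [0, 0, 0], [0, 0, 0], [0, -1, 0], [0, -1, 0]] (np.float64(0.059), np.float64(0.081)) ref 0.085
```

Request:
arm_command([
  [[0,1,0],[0,0,0],0],
  [[0,1,0],[0,0,0],0],
  [[0,0,0],[0,0,0],0],
  [[0,0,0],[0,0,0],0],
  [[0,0,0],[0,0,0],0],
  [[0,0,0],[0,0,0],0],
  [[0,0,0],[0,0,0],0],
])

```text
t: 14.05
tcp_pos: [0.532, 0.0001, 0.2719]
eef_rot: [[-0.97, -0.242, 0.001], [-0.242, 0.97, -0.0], [-0.0, -0.0, -1.0]]
ft_force: [-1.0, -0.5, 9.1]
opening: 0.0164
grasp_force: 61.2
```

```bash
python3 ctl.py 0 0 0 c 0.085 7
```

```text
innov 0.005
t 14.05 L 0.068 z 0.088 | th 0.088 w 0.022 M0 -0.038 F [-1.  -0.5  9.1] g 16.4
[[1, -6, 0], [1, -6, 0], [1, -5, 0], [1, -4, 0], [1, -3, 0], [1, -3, 0], [0, -2, 0]] (np.float64(0.046), np.float64(0.092)) ref 0.085
```

Request:
arm_command([
  [[1,-6,0],[0,0,0],0],
  [[1,-6,0],[0,0,0],0],
  [[1,-5,0],[0,0,0],0],
  [[1,-4,0],[0,0,0],0],
  [[1,-3,0],[0,0,0],0],
  [[1,-3,0],[0,0,0],0],
  [[0,-2,0],[0,0,0],0],
])

```text
t: 14.8
tcp_pos: [0.5323, -0.0015, 0.2719]
eef_rot: [[-0.97, -0.242, 0.001], [-0.242, 0.97, 0.001], [-0.001, 0.0, -1.0]]
ft_force: [2.0, -0.0, 6.5]
opening: 0.0158
grasp_force: 61.0
```

```bash
python3 ctl.py 0 -2 0 c 0.085 7
```

```text
innov -0.016
t 14.80 L 0.056 z 0.095 | th 0.096 w 0.013 M0 -0.040 F [ 2.  -0.   6.5] g 15.8
[[1, -3, 0], [1, -3, 0], [1, -2, 0], [1, -1, 0], [0, 0, 0], [0, 0, 0], [0, 1, 0]] (np.float64(0.054), np.float64(0.094)) ref 0.085
```

Request:
arm_command([
  [[1,-3,0],[0,0,0],0],
  [[1,-3,0],[0,0,0],0],
  [[1,-3,0],[0,0,0],0],
  [[1,-2,0],[0,0,0],0],
  [[1,-2,0],[0,0,0],0],
  [[1,-2,0],[0,0,0],0],
])

```text
t: 15.45
tcp_pos: [0.5328, -0.0031, 0.272]
eef_rot: [[-0.97, -0.242, 0.0], [-0.242, 0.97, 0.001], [-0.001, 0.001, -1.0]]
ft_force: [-2.5, 0.9, 9.3]
opening: 0.016
grasp_force: 61.3
```

```bash
sed -i 's/-.015,.015) if/-.012,.012) if/' ctl.py && python3 ctl.py 1 -2 0 c -0.29 5
```

```text
innov -0.011
t 15.45 L 0.044 z 0.092 | th 0.092 w -0.014 M0 -0.042 F [-2.5  0.9  9.3] g 16.0
[[3, -11, 0], [3, -14, 0], [2, -10, 0], [1, -6, 0], [0, -2, 0]] (np.float64(0.018), np.float64(0.053)) ref 0.025
```

Request:
arm_command([
  [[3,-11,0],[0,0,0],0],
  [[3,-14,0],[0,0,0],0],
  [[2,-10,0],[0,0,0],0],
  [[1,-6,0],[0,0,0],0],
  [[0,-2,0],[0,0,0],0],
])

```text
t: 16.0
tcp_pos: [0.5336, -0.0066, 0.2715]
eef_rot: [[-0.97, -0.242, 0.001], [-0.242, 0.97, -0.002], [-0.001, -0.002, -1.0]]
ft_force: [1.5, -3.6, 3.9]
opening: 0.0162
grasp_force: 61.7
```

```bash
python3 ctl.py 0 -2 0 c -0.29 5
```

```text
innov -0.011
t 16.00 L 0.019 z 0.063 | th 0.064 w -0.079 M0 -0.044 F [ 1.5 -3.6  3.9] g 16.2
[[2, -5, 0], [1, -1, 0], [0, 3, 0], [-1, 6, 0], [-2, 9, 0]] (np.float64(0.088), np.float64(-0.004)) ref -0.035
```

Request:
arm_command([
  [[1,-4,0],[0,0,0],0],
  [[0,-1,0],[0,0,0],0],
  [[-1,3,0],[0,0,0],0],
  [[-1,6,0],[0,0,0],0],
  [[-2,9,0],[0,0,0],0],
])

```text
t: 16.55
tcp_pos: [0.5315, 0.0023, 0.2717]
eef_rot: [[-0.971, -0.241, 0.001], [-0.241, 0.971, -0.002], [-0.001, -0.002, -1.0]]
ft_force: [3.5, -3.2, 4.3]
opening: 0.0161
grasp_force: 60.9
```

```bash
python3 ctl.py -2 9 0 c -0.29 5
```

```text
innov -0.015
t 16.55 L 0.084 z -0.008 | th -0.007 w -0.152 M0 -0.046 F [ 3.5 -3.2  4.3] g 16.1
[[-2, 7, -1], [-2, 9, -2], [-2, 10, -2], [-3, 11, -2], [-3, 12, -2]] (np.float64(0.177), np.float64(-0.09)) ref -0.095
```

Request:
arm_command([
  [[-2,8,-1],[0,0,0],0],
  [[-2,10,-1],[0,0,0],0],
  [[-3,12,-2],[0,0,0],0],
  [[-3,13,-2],[0,0,0],0],
])

```text
t: 17.0
tcp_pos: [0.5284, 0.0147, 0.2697]
eef_rot: [[-0.97, -0.242, 0.001], [-0.242, 0.97, -0.003], [-0.0, -0.003, -1.0]]
ft_force: [1.6, -6.3, 5.9]
opening: 0.0163
grasp_force: 61.8
```

```bash
python3 ctl.py -3 13 -2 c -0.29 4
```

```text
innov 0.004
t 17.00 L 0.176 z -0.074 | th -0.074 w -0.144 M0 -0.046 F [ 1.6 -6.3  5.9] g 16.3
[[1, -2, 0], [0, -1, 0], [0, 0, 0], [0, 1, -1]] (np.float64(0.194), np.float64(-0.137)) ref -0.143
```

Request:
arm_command([
  [[0,0,0],[0,0,0],0],
  [[0,1,0],[0,0,0],0],
  [[0,2,0],[0,0,0],0],
  [[-1,3,-1],[0,0,0],0],
])

```text
t: 17.45
tcp_pos: [0.5274, 0.0186, 0.2694]
eef_rot: [[-0.97, -0.242, 0.002], [-0.242, 0.97, -0.001], [-0.001, -0.001, -1.0]]
ft_force: [1.3, -1.9, 12.0]
opening: 0.0161
grasp_force: 61.9
```

```bash
python3 ctl.py -1 3 -1 c -0.29 4
```

```text
innov 0.014
t 17.45 L 0.205 z -0.120 | th -0.122 w -0.096 M0 -0.043 F [ 1.3 -1.9 12. ] g 16.1
[[3, -11, 2], [2, -9, 2], [2, -7, 1], [1, -4, 1]] (np.float64(0.177), np.float64(-0.172)) ref -0.191
```

Request:
arm_command([
  [[1,-5,1],[0,0,0],0],
  [[1,-6,1],[0,0,0],0],
  [[1,-4,1],[0,0,0],0],
  [[1,-2,1],[0,0,0],0],
])

```text
t: 17.9
tcp_pos: [0.5279, 0.0171, 0.2698]
eef_rot: [[-0.97, -0.242, -0.0], [-0.242, 0.97, 0.0], [-0.0, 0.0, -1.0]]
ft_force: [0.2, -2.3, 5.4]
opening: 0.0164
grasp_force: 61.3
```

```bash
python3 ctl.py 1 -2 1 c -0.29 4
```

```text
innov 0.015
t 17.90 L 0.193 z -0.147 | th -0.149 w -0.060 M0 -0.040 F [ 0.2 -2.3  5.4] g 16.4
[[2, -11, 1], [4, -16, 2], [2, -11, 1], [1, -6, 1]] (np.float64(0.144), np.float64(-0.192)) ref -0.239
```

Request:
arm_command([
  [[2,-9,1],[0,0,0],0],
  [[3,-12,1],[0,0,0],0],
  [[2,-9,1],[0,0,0],0],
  [[1,-4,1],[0,0,0],0],
])

```text
t: 18.35
tcp_pos: [0.5286, 0.014, 0.2704]
eef_rot: [[-0.97, -0.242, -0.001], [-0.242, 0.97, 0.002], [0.0, 0.002, -1.0]]
ft_force: [1.6, -0.7, 2.6]
opening: 0.0164
grasp_force: 60.9
```

```bash
python3 ctl.py 1 -4 1 c -0.29 4
```

```text
innov -0.003
t 18.35 L 0.171 z -0.181 | th -0.181 w -0.085 M0 -0.041 F [ 1.6 -0.7  2.6] g 16.4
[[2, -8, 0], [1, -4, 0], [-1, 1, -1], [-2, 5, -2]] (np.float64(0.198), np.float64(-0.238)) ref -0.287
```

Request:
arm_command([
  [[0,0,0],[0,0,0],0],
  [[-1,3,0],[0,0,0],0],
  [[-1,6,-1],[0,0,0],0],
  [[-2,8,-2],[0,0,0],0],
])

```text
t: 18.8
tcp_pos: [0.5271, 0.0201, 0.2691]
eef_rot: [[-0.97, -0.242, 0.001], [-0.242, 0.97, -0.002], [-0.0, -0.003, -1.0]]
ft_force: [-0.1, -4.2, 11.2]
opening: 0.0163
grasp_force: 61.8
```

```bash
python3 ctl.py -2 8 -2 c -0.29 4
```

```text
innov 0.001
t 18.80 L 0.217 z -0.224 | th -0.224 w -0.108 M0 -0.040 F [-0.1 -4.2 11.2] g 16.3
[[-2, 5, -2], [-3, 12, -4], [-3, 13, -4], [-3, 12, -4]] (np.float64(0.314), np.float64(-0.266)) ref -0.290
```

Request:
arm_command([
  [[0,0,0],[0,0,0],0],
  [[0,1,0],[0,0,0],0],
  [[0,1,0],[0,0,0],0],
  [[0,0,0],[0,0,0],0],
  [[0,0,0],[0,0,0],0],
  [[0,-1,0],[0,0,0],0],
])

```text
t: 19.45
tcp_pos: [0.5273, 0.0191, 0.2693]
eef_rot: [[-0.97, -0.242, 0.002], [-0.242, 0.97, -0.002], [-0.001, -0.002, -1.0]]
ft_force: [0.7, -3.5, 8.8]
opening: 0.0161
grasp_force: 61.6
```

```bash
python3 ctl.py 0 -1 0 r -0.2 10
```

```text
innov 0.041
t 19.45 L 0.209 z -0.269 | th -0.271 w -0.095 M0 -0.034 F [ 0.7 -3.5  8.8] g 16.1
[[1, -3, 0], [1, -5, 1], [2, -8, 1], [3, -11, 2], [3, -13, 2], [4, -16, 2], [5, -19, 3], [5, -22, 3], [6, -24, 3], [7, -27, 3]] (np.float64(0.013), np.float64(-0.271)) ref -0.290
```

On the stop. Now I relax the lever slowly back to its neutral place.

Request:
arm_command([
  [[1,-3,0],[0,0,0],0],
  [[1,-5,1],[0,0,0],0],
  [[2,-8,1],[0,0,0],0],
  [[3,-11,2],[0,0,0],0],
  [[3,-13,2],[0,0,0],0],
  [[4,-16,2],[0,0,0],0],
  [[5,-19,3],[0,0,0],0],
  [[5,-22,3],[0,0,0],0],
  [[6,-24,3],[0,0,0],0],
  [[7,-27,3],[0,0,0],0],
])

```text
t: 20.5
tcp_pos: [0.5337, -0.0055, 0.2717]
eef_rot: [[-0.97, -0.243, -0.0], [-0.243, 0.97, 0.003], [-0.0, 0.003, -1.0]]
ft_force: [0.6, 1.5, 8.3]
opening: 0.016
grasp_force: 61.7
```

```bash
python3 ctl.py 7 -27 3 r -0.2 14
```

```text
innov 0.259
t 20.50 L 0.026 z -0.270 | th -0.274 w -0.120 M0 -0.008 F [0.6 1.5 8.3] g 16.0
[[0, -3, 0], [1, -6, 0], [2, -8, 0], [2, -11, 0], [3, -14, 0], [4, -16, -1], [4, -19, -1], [5, -22, -1], [6, -24, -2], [6, -27, -2], [7, -30, -3], [8, -32, -4], [8, -35, -4], [9, -38, -5]] (np.float64(-0.268), np.float64(-0.274)) ref -0.290
```

Request:
arm_command([
  [[0,-3,0],[0,0,0],0],
  [[1,-6,0],[0,0,0],0],
  [[2,-8,0],[0,0,0],0],
  [[2,-11,0],[0,0,0],0],
  [[3,-14,0],[0,0,0],0],
  [[4,-16,-1],[0,0,0],0],
  [[4,-19,-1],[0,0,0],0],
  [[5,-22,-1],[0,0,0],0],
  [[6,-24,-2],[0,0,0],0],
  [[6,-27,-2],[0,0,0],0],
  [[7,-30,-3],[0,0,0],0],
  [[8,-32,-4],[0,0,0],0],
  [[8,-35,-4],[0,0,0],0],
  [[9,-38,-5],[0,0,0],0],
  [[9,-38,-5],[0,0,0],0],
])

```text
t: 22.05
tcp_pos: [0.5431, -0.0437, 0.2651]
eef_rot: [[-0.97, -0.242, -0.001], [-0.242, 0.97, 0.003], [0.0, 0.004, -1.0]]
ft_force: [5.9, 5.1, -0.5]
opening: 0.0162
grasp_force: 62.7
```

Request:
arm_command([
  [[0,0,0],[0,0,0],0.5],
  [[0,0,0],[0,0,0],1],
  [[0,0,0],[0,0,0],1],
  [[0,0,0],[0,0,0],1],
  [[0,0,0],[0,0,0],1],
  [[0,0,0],[0,0,0],1],
  [[0,0,0],[0,0,0],1],
])

```text
t: 22.75
tcp_pos: [0.543, -0.045, 0.2663]
eef_rot: [[-0.97, -0.242, -0.0], [-0.242, 0.97, -0.0], [0.0, -0.0, -1.0]]
ft_force: [0.2, 0.2, 0.9]
opening: 0.0852
grasp_force: 0.0
```

```bash
python3 ctl.py 9 -38 -5 r 0 1
```

```text
innov 2.669
t 22.75 L -0.267 z -0.270 | th -0.271 w -0.310 M0 0.059 F [0.2 0.2 0.9] g 85.2
[[0, 0, 0]] (np.float64(-0.27), np.float64(-0.271)) ref -0.290
```

Released, beam on the stop at -0.27. Now drawing away straight up.

Request:
arm_command([
  [[0,0,20],[0,0,0],1],
  [[0,0,50],[0,0,0],1],
  [[0,0,90],[0,0,0],1],
  [[0,0,130],[0,0,0],1],
  [[0,0,150],[0,0,0],1],
  [[0,0,150],[0,0,0],1],
  [[0,0,150],[0,0,0],1],
])

```text
t: 23.5
tcp_pos: [0.543, -0.045, 0.416]
eef_rot: [[-0.97, -0.242, 0.0], [-0.242, 0.97, -0.0], [-0.0, -0.0, -1.0]]
ft_force: [0.3, 0.2, -0.8]
opening: 0.0854
grasp_force: 0.0
```

Run:
```python
from h import *
a=snap('wrist','w9');b=cv2.imread('pics/w1.png')[:,:,::-1];sc=get_image('scene');r=cv2.imread('pics/s1.png')[:,:,::-1]
d=cv2.absdiff(sc,r).max(2);d[:200,:330]=0
print('scene diff right/below',d.max(),np.argwhere(d>40)[:5].tolist(),state()['ft_force'],state()['tcp_pos'])
cv2.imwrite('pics/cmp.png',np.vstack([cv2.resize(b,(480,300)),cv2.resize(a,(480,300))])[:,:,::-1])
```

```text
scene diff right/below 97 [[5, 336], [6, 336], [6, 337], [6, 338], [7, 335]] [ 0.19286772 -0.25335065 -0.76264092] [ 0.54253766 -0.04484666  0.41461949]
```

View pics/cmp.png

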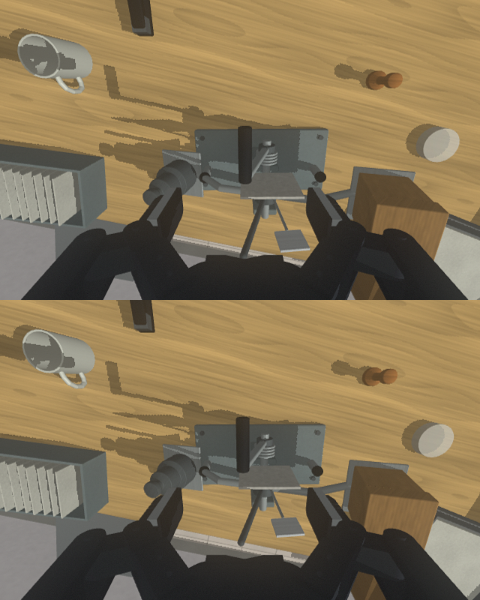

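The before and after views match: beam on its stop, lever relaxed, flag and bystanders in place. Handing in.

```bash
python3 -c "from rig import *;print(job_done())"
```

```text
the job is handed in; nothing more can be done
None
```

The job is handed in: by camera the needle stayed in front of the flag from about 9 to 15.5 s, then the beam was eased back onto its starting stop and the lever released, with the flag and desk items unmoved; no verdict came back.

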